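# Hook the needle-cap cup onto the waste bin

## Task

Hang the yellow hook-on cup on the front rim of the white waste bin (the long side facing the robot), with its hook over the rim and the cup outside the bin, on the robot's side, so that used needle caps can be dropped into it. It must hang freely by its hook, square to the wall and clear of the trolley top. Leave the blue cup standing where it is.

Things in the scene. Friction and masses are not known exactly. Their poses are not given: they have to be found in the camera images.
- cup_yellow: Yellow hook-on cup with a white grip tab on top, loose, upright, 0.08-0.15 kg. Origin: middle of its underside, z up, +x to its back, where the hook is. Open cup 48 (x) x 68 (y) x 62 mm; 42 mm wide back plate at x = 24..27 mm, up to z = 94 mm, bends back and down into the hook. Hung, it leans by about 0.15 rad
- cup_blue: Blue hook-on cup, same shape, size and axes as the yellow one, with the same white grip tab; bystander, to be left alone. The two cups' places may be swapped
- cup_yellow_grip (a point): Centre of the yellow cup's white upright grip tab, at x = 30, y = 0, z = 117 mm of the cup; axes as the cup's. The tab is 10 mm thick in x, 34 mm wide in y and stands on the hook's crown from z = 94 to 137 mm. Pinch it from above across its thickness (along the cup's x)
- cup_yellow_hook (a point): Top middle of the slot in the yellow cup's hook (underside of the crown), at x = 37 mm, y = 0, z = 90 mm of the cup; axes as the cup's. The slot is 20 mm wide (x = 27..47 mm), open below; its 4 mm lip goes down to z = 76 mm, then flares outward to x = 58 mm at z = 61 mm. This point comes to lie on the rim
- bin: White open waste bin, fixed to the trolley, 110 (x) x 180 (y) x 120 mm high, walls 5 mm with a rounded rim 7 mm thick; small ledges stick out 11 mm from its short ends. Origin: centre of its underside; +x points away from the robot, so the front wall is at -x; turned by up to 0.25 rad either way
- bin_front_rim (a point): Top of the bin's front rim, at its middle: x = -52.5 mm (centre of the wall's thickness), y = 0, z = 120 mm of the bin, axes as the bin's. The rim runs along y

How it is judged (in metres and radians):
At the end, for the whole second after the job is handed in: Yellow cup hangs still outside the bin, hook on the front rim: slot middle within 16 mm across and 60 mm along it from its middle, -8 to +10 mm in height; within 20 degrees of square and upright; underside over 15 mm above the trolley. Blue cup within 30 mm of its start (x of cup_yellow_hook in the frame of bin_front_rim between -0.016 and 0.016 m and y of cup_yellow_hook in the frame of bin_front_rim between -0.06 and 0.06 m and z of cup_yellow_hook in the frame of bin_front_rim between -0.008 and 0.01 m and x of cup_yellow in the frame of bin_front_rim below -0.015 m and angle between the x axis of cup_yellow and the x axis of bin, either way round below 0.35 rad and angle between cup_yellow's own z axis and vertical below 0.35 rad and height (world z) of cup_yellow above 0.015 m and linear speed of cup_yellow below 0.02 m/s and angular speed of cup_yellow below 0.2 rad/s and distance of cup_blue from where it was at the start of the episode below 0.03 m); the robot touches nothing.
It fails at once if the blue cup is pushed, tipped or carried (moved more than 30 mm or tilted more than 0.5 rad) (distance of cup_blue from where it was at the start of the episode above 0.03 m or angle between cup_blue's own z axis and vertical above 0.5 rad).
It also fails if it takes over 38 s, if anything falls off the work surface, if the arm or the gripper's body presses on something with over 40 N, if the wrist force passes 120 N, or if a joint passes its speed limit or range.

## Robot

A 7-joint arm with a two-finger parallel gripper is mounted at the origin on a cart in front of the work surface, level with it; the furniture and walls round the work are solid. World frame = base frame: x ahead of the robot, y to its left, z up, the work surface at z = 0. Lengths are in m, angles in degrees, forces in N, time in s.
With the tool pointing down it reaches from about 0.425 to 0.875 m from the base axis. Payload 4.7 kg.
Tool frame: the origin (TCP) lies midway between the tips of the shut fingers; the grasp point (between the pads) lies 19 mm behind it; z points along the fingers, x is the direction in which the jaws open and shut, and the axes are right-handed (so a half turn about z gives the same grasp; the last joint's range is limited). The gripper opens to 87 mm and grips with 3 to 60 N. Pads are 19 mm wide; open, the fingers measure 117 mm over their backs; the gripper's body (75 mm by 190 mm) begins 51 mm behind the grasp point.
Start: joints at [78.1, 18.392, -4.016, 83.108, 1.295, 78.541, -3.26], TCP at [0.143, -0.634, 0.223] pointing down, gripper open.
Joint ranges: [-163.93, 163.93], [-17.29, 119.83], [-79.2, 71.16], [3.27, 140.29], [-89.18, 269.18], [5.43, 117.66], [-154.24, 154.24]. Speed limits (degrees/s): [147.25, 147.25, 180, 180, 180, 180, 180].

## Interface

Orientations are given as [roll, pitch, yaw] about the fixed x, y, z axes, in that order (R = Rz(yaw) Ry(pitch) Rx(roll)).
In Python, from cell import env gives the robot as it stands.
- The arm moves only by the tool carry_out, never from a script. Its argument "plan" is a list of rows, each an object with "grip": the closure, from 0 (fully open) to 1 (shut); "dp": the shift along the tool's x, y, z in m, a list of three; "rotation": the turn, a rotation vector about the tool's x, y, z in degrees, a list of three. In form: [{"grip": grip, "dp": [dx, dy, dz], "rotation": [wx, wy, wz]}, ...]. A call has 1 to 8 rows; each row shifts and turns the pose as measured when the row begins, along the tool's axes as they then stand; what a row does not reach is not made up. A row lasts 1/12 s, in which the tool goes at most 41.7 mm and 7.16 degrees, less where a joint would pass 70% of its speed; a pose out of reach is approached as far as the arm can. A call is refused whole if a number of a shift passes 0.0417 or a number of a turn 7.16, either way. A call with a gripper value outside its range is refused whole. The fingers move at their own pace and stop on an object; "force" is the grip in N (left out, the last holds). Time passes only in rows, so rows that do not move let the fingers close. It gives the time, the measured TCP pose, the force and the opening at its end, in the units of the state.
- env.get_obs(): the state, without advancing time (a new reading comes with each control period).
- env.read_camera(name): name is "scene" or "top" or "wrist"; returns the picture (384x512x3 uint8, red, green, blue); there is no depth.
- env.camera_params(name): a dict with "fx", "fy", "cx", "cy" (pixels), "k1" (the pictures are not rectified: a ray, as slopes to the right and down, at radius r is drawn at 1 + k1 r^2 times it, then the intrinsics apply), "R" (3x3) and "t" (3): a world point X has camera coordinates R X + t. Camera axes: x right, y down, z forward; pixel columns grow to the right and rows downward; lengths in m; the calibration is good to about 2 mm. A picture is of the moment at which its call begins: read the wrist's pose just before it. camera_params takes no time and is no camera call; for the wrist camera it gives the pose at the moment of the call.
- env.sign_off(): hands the job in, once; it reports no verdict.
The state is a dict: "time_s": time; "qpos": joint angles; "joint_velocities": joint speeds; "effort": joint torques, N m; "tool_pos": TCP position; "tool_rot": TCP orientation; "force": force on the tool from outside, world axes, zero at the start; "wrist_torque": the same for the moment, N m; "grip_width": finger opening in m.
Only numpy, scipy, OpenCV 4.12 (cv2) and the standard library are available. Lean on these libraries where they do the work, as an engineer would, in place of code of your own. Each camera call takes 0.05 s, during which the arm holds its last target. There are 200 camera calls.

## Working session

There is one attempt and no reset: what is moved stays moved. The work goes in short steps, Python scripts to look and compute and a tool call to move; the robot and the scene stay as the last step left them, time stands still between calls to the robot, and variables do not carry over. Pictures are saved under pics/ and viewed, about 8 in all and at most 12, crops included, and the job is handed in when it is done.

Besides the shell and the picture viewer there is one more tool, called after ">>>" as name(argument=value, ...) on one line, values as JSON. carry_out: Moves the arm, as the interface text tells. Its arguments: {"type":"object","properties":{"plan":{"type":"array","items":{"type":"object","properties":{"grip":{"type":"number"},"dp":{"type":"array","items":{"type":"number"}},"rotation":{"type":"array","items":{"type":"number"}}}}},"force":{"type":"number"}},"required":["plan"]}

```bash
mkdir -p pics; cat > h.py <<'E'
import numpy as np, cv2, json
from cell import env
from scipy.spatial.transform import Rotation as Ro
def ray(p,u,v):
    K=np.array([[p['fx'],0,p['cx']],[0,p['fy'],p['cy']],[0,0,1.]])
    s=cv2.undistortPoints(np.array([[[u,v]]],float),K,np.array([p['k1'],0,0,0,0.]))[0,0]
    R=np.array(p['R']);t=np.array(p['t'])
    return -R.T@t, R.T@np.array([s[0],s[1],1])
def atz(p,u,v,z):
    c,d=ray(p,u,v); return c+d*(z-c[2])/d[2]
def proj(p,X):
    X=np.array(p['R'])@np.array(X)+np.array(p['t']); s=X[:2]/X[2]; s=s*(1+p['k1']*(s@s))
    return s*[p['fx'],p['fy']]+[p['cx'],p['cy']]
def snap(n,f):
    p=env.camera_params(n); im=env.read_camera(n); cv2.imwrite('pics/'+f,im[:,:,::-1]); return p,im
E
python3 - <<'E'
from h import *
for n in('scene','top'):
    p,im=snap(n,n+'0.png'); print(n,{k:np.round(v,3).tolist() for k,v in p.items()})
print(env.get_obs())
E
```

```text
scene {'fx': 414.722, 'fy': 414.722, 'cx': 256.022, 'cy': 190.498, 'k1': 0.005, 'R': [[-0.781, -0.625, 0.025], [-0.3, 0.339, -0.892], [0.548, -0.704, -0.452]], 't': [0.353, 0.255, 0.715]}
top {'fx': 408.112, 'fy': 408.112, 'cx': 252.178, 'cy': 193.732, 'k1': -0.095, 'R': [[0.005, -1.0, -0.012], [-0.987, -0.003, -0.16], [0.16, 0.013, -0.987]], 't': [-0.081, 0.515, 1.079]}
{'time_s': 0.1, 'qpos': array([78.09993049, 18.43352232, -4.01556737, 83.16581866,  1.29776721,
       78.53910903, -3.26087995]), 'joint_velocities': array([-0.0397544 , -0.0784446 , -0.00123494, -0.16622243, -0.01106973,
       -0.02028987, -0.03876204]), 'effort': array([ 4.40413978e-04, -4.92568588e+01, -4.05253004e-01, -3.13397491e+01,
       -6.41463278e-02,  3.94744158e-02,  1.10267974e-04]), 'tool_pos': array([ 0.14282167, -0.63363804,  0.22160385]), 'tool_rot': array([ 1.79992032e+02,  9.30699483e-02, -7.72906827e+01]), 'force': array([0.27134698, 0.05084193, 0.72988784]), 'wrist_torque': array([ 0.04238274, -0.00768328, -0.00950315]), 'grip_width': 0.08708204568714345}
```

View pics/top0.png

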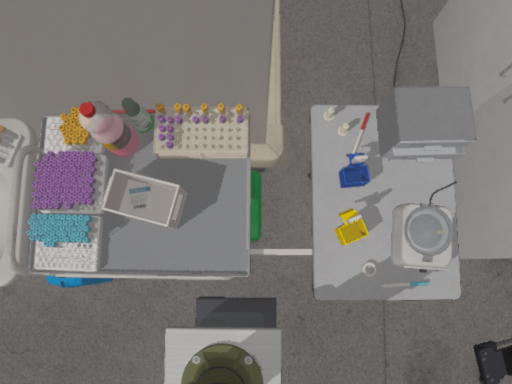

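View pics/scene0.png

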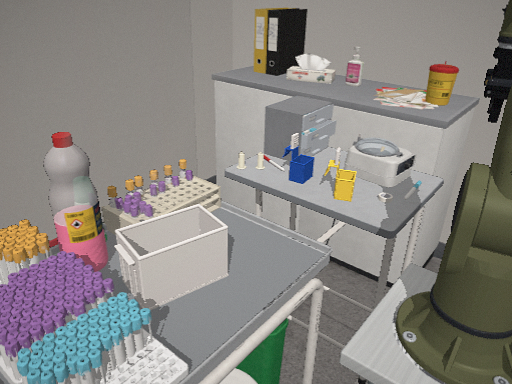

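```bash
python3 - <<'E'
import cv2,numpy as np
t=cv2.imread('pics/top0.png');s=cv2.imread('pics/scene0.png')
def c(i,x,y,w,h,W,H): return cv2.resize(i[y:y+h,x:x+w],(W,H),interpolation=cv2.INTER_CUBIC)
a=np.hstack([c(t,320,140,66,50*2,396,600)[:300*2][:600], c(t,95,150,100,85,400,340) if 0 else np.vstack([c(t,95,160,100,75,400,300),c(s,275,125,100,75,400,300)])])
cv2.imwrite('pics/c1.png',a)
E
```

```text
(no output)
```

View pics/c1.png

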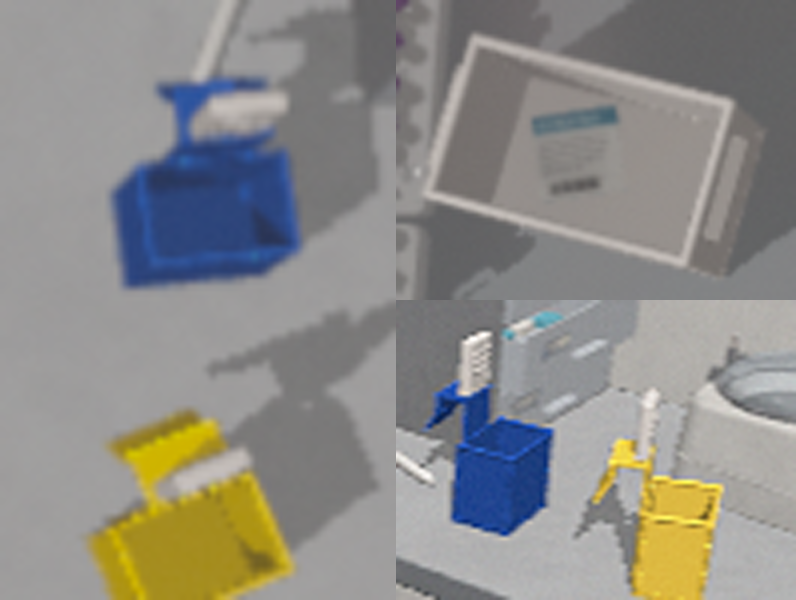

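```bash
python3 - <<'E'
from h import *
pt,ps=env.camera_params('top'),env.camera_params('scene')
f=lambda u,v:(320+u/6,140+v/6)
g=lambda u,v:(275+(u-396)/4,125+(v-300)/4)
b=lambda u,v:(95+(u-396)/4,160+v/4)
C=[atz(pt,*b(*q),.12) for q in[(428,193),(690,265),(735,100),(472,38)]]
print(np.round(C,3)); print([np.linalg.norm(C[i]-C[i-1]).round(3) for i in range(4)])
d=C[0]-C[1]; print('bin yaw',np.degrees(np.arctan2(-d[0],d[1])), 'rim mid',(C[0]+C[1])/2)
c1,d1=ray(pt,*f(212,470)); c2,d2=ray(ps,*g(650,400))
s=np.linalg.lstsq(np.c_[d1,-d2],c2-c1,rcond=None)[0]; print('tab tri',c1+s[0]*d1,c2+s[1]*d2)
print('tab z=.137',atz(pt,*f(212,468),.137))
l,r=atz(pt,*f(170,490),.137),atz(pt,*f(250,457),.137);d=l-r;print('tab',l,r,np.degrees(np.arctan2(-d[0],d[1])))
l,r=atz(pt,*f(110,440),.061),atz(pt,*f(195,410),.061);d=l-r;print('flare',l,r,np.degrees(np.arctan2(-d[0],d[1])))
l,r=atz(pt,*f(125,525),.062),atz(pt,*f(250,475),.062);d=l-r;print('mouth',l,r,np.degrees(np.arctan2(-d[0],d[1])))
print('bluetab',atz(pt,*f(240,115),.137),atz(pt,*f(240,155),.062))
E
```

```text
[[0.464 0.305 0.12 ]
 [0.419 0.132 0.12 ]
 [0.525 0.107 0.12 ]
 [0.566 0.282 0.12 ]]
[np.float64(0.105), np.float64(0.179), np.float64(0.109), np.float64(0.18)]
bin yaw -14.587790325846514 rim mid [0.44133019 0.21824678 0.12      ]
tab tri [ 0.43921335 -0.33781342  0.13397581] [ 0.43888559 -0.33797682  0.13398204]
tab z=.137 [ 0.43973989 -0.33711039  0.137     ]
tab [ 0.43057427 -0.31926886  0.137     ] [ 0.44434085 -0.3531985   0.137     ] 22.0843137153196
flare [ 0.46000415 -0.30997899  0.061     ] [ 0.47356833 -0.348649    0.061     ] 19.32920487515747
mouth [ 0.42196443 -0.31548375  0.062     ] [ 0.44428535 -0.37222267  0.062     ] 21.474530771075052
bluetab [ 0.59030924 -0.35456881  0.137     ] [ 0.59042876 -0.37320427  0.062     ]
```

```bash
cat > plan.py <<'E'
import sys
from h import *
def plan(pos,yaw,grip,step=.035,ang=6.8,tilt=(180,0)):
    o=env.get_obs(); p=np.array(o['tool_pos']); R=Ro.from_euler('xyz',o['tool_rot'],degrees=True)
    T=Ro.from_euler('xyz',[tilt[0],tilt[1],yaw],degrees=True); rv=(R.inv()*T).as_rotvec(); L=np.array(pos)-p
    n=max(1,int(np.ceil(max(np.linalg.norm(L)/step,np.linalg.norm(np.degrees(rv))/ang))))
    rows=[]
    for k in range(n):
        rows.append({"grip":grip,"dp":[round(float(x),3) for x in R.inv().apply(L/n)],"rotation":[round(float(x),1) for x in np.degrees(rv/n)]})
        R=R*Ro.from_rotvec(rv/n)
    print('t',o['time_s'],'pos',np.round(p,4),'rot',np.round(o['tool_rot'],2),'F',np.round(o['force'],1),'w',round(o['grip_width'],4))
    for i in range(0,n,8): print(json.dumps(rows[i:i+8]))
if __name__=='__main__':
    a=[float(x) for x in sys.argv[1:]]; plan(a[:3],a[3],a[4],*a[5:7])
E
python3 plan.py 0.439 -0.338 0.25 21 0
```

```text
t 0.1 pos [ 0.1428 -0.6336  0.2216] rot [ 1.7999e+02  9.0000e-02 -7.7290e+01] F [0.3 0.1 0.7] w 0.0871
[{"grip": 0.0, "dp": [-0.015, -0.024, -0.002], "rotation": [-0.0, 0.0, -6.6]}, {"grip": 0.0, "dp": [-0.012, -0.025, -0.002], "rotation": [-0.0, 0.0, -6.6]}, {"grip": 0.0, "dp": [-0.009, -0.026, -0.002], "rotation": [-0.0, 0.0, -6.6]}, {"grip": 0.0, "dp": [-0.006, -0.027, -0.002], "rotation": [-0.0, 0.0, -6.6]}, {"grip": 0.0, "dp": [-0.003, -0.028, -0.002], "rotation": [-0.0, 0.0, -6.6]}, {"grip": 0.0, "dp": [0.0, -0.028, -0.002], "rotation": [-0.0, 0.0, -6.6]}, {"grip": 0.0, "dp": [0.003, -0.028, -0.002], "rotation": [-0.0, 0.0, -6.6]}, {"grip": 0.0, "dp": [0.007, -0.027, -0.002], "rotation": [-0.0, 0.0, -6.6]}]
[{"grip": 0.0, "dp": [0.01, -0.026, -0.002], "rotation": [-0.0, 0.0, -6.6]}, {"grip": 0.0, "dp": [0.013, -0.025, -0.002], "rotation": [-0.0, 0.0, -6.6]}, {"grip": 0.0, "dp": [0.015, -0.023, -0.002], "rotation": [-0.0, 0.0, -6.6]}, {"grip": 0.0, "dp": [0.018, -0.021, -0.002], "rotation": [-0.0, 0.0, -6.6]}, {"grip": 0.0, "dp": [0.02, -0.019, -0.002], "rotation": [-0.0, 0.0, -6.6]}, {"grip": 0.0, "dp": [0.022, -0.017, -0.002], "rotation": [-0.0, 0.0, -6.6]}, {"grip": 0.0, "dp": [0.024, -0.014, -0.002], "rotation": [-0.0, 0.0, -6.6]}]
```

>>> carry_out(plan=[{"grip":0,"dp":[-0.015,-0.024,-0.006],"rotation":[0,0,-6.6]},{"grip":0,"dp":[-0.012,-0.025,-0.006],"rotation":[0,0,-6.6]},{"grip":0,"dp":[-0.009,-0.026,-0.006],"rotation":[0,0,-6.6]},{"grip":0,"dp":[-0.006,-0.027,-0.006],"rotation":[0,0,-6.6]},{"grip":0,"dp":[-0.003,-0.028,-0.006],"rotation":[0,0,-6.6]},{"grip":0,"dp":[0,-0.028,-0.002],"rotation":[0,0,-6.6]},{"grip":0,"dp":[0.003,-0.028,-0.002],"rotation":[0,0,-6.6]},{"grip":0,"dp":[0.007,-0.027,-0.002],"rotation":[0,0,-6.6]}])

```text
time_s: 0.77
tool_pos: [0.2949, -0.47, 0.252]
tool_rot: [-179.7, 0.7, -23.0]
force: [0.6, -0.5, 0.8]
grip_width: 0.0871
```

>>> carry_out(plan=[{"grip":0,"dp":[0.01,-0.026,0],"rotation":[0,0,-6.6]},{"grip":0,"dp":[0.013,-0.025,0],"rotation":[0,0,-6.6]},{"grip":0,"dp":[0.015,-0.023,0],"rotation":[0,0,-6.6]},{"grip":0,"dp":[0.018,-0.021,0],"rotation":[0,0,-6.6]},{"grip":0,"dp":[0.02,-0.019,0],"rotation":[0,0,-6.6]},{"grip":0,"dp":[0.022,-0.017,0],"rotation":[0,0,-6.6]},{"grip":0,"dp":[0.024,-0.014,0],"rotation":[0,0,-6.6]},{"grip":0,"dp":[0,0,0],"rotation":[0,0,0]}])

```text
time_s: 1.43
tool_pos: [0.4343, -0.3108, 0.2501]
tool_rot: [-179.1, 0.2, 26.4]
force: [0.6, 1.3, 1.2]
grip_width: 0.0872
```

```bash
python3 plan.py 0.439 -0.338 0.23 21 0; python3 - <<'E'
from h import *
p,im=snap('wrist','w1.png'); print(np.round(p['R'],2).tolist(),-np.array(p['R']).T@p['t'])
E
```

```text
t 1.4333 pos [ 0.4343 -0.3108  0.2501] rot [-179.05    0.18   26.36] F [0.6 1.3 1.2] w 0.0872
[{"grip": 0.0, "dp": [-0.008, 0.027, 0.02], "rotation": [-0.9, 0.2, 5.4]}]
[[0.9, 0.44, -0.0], [0.43, -0.87, 0.26], [0.11, -0.23, -0.97]] [ 0.40345119 -0.24797114  0.41458133]
```

View pics/w1.png

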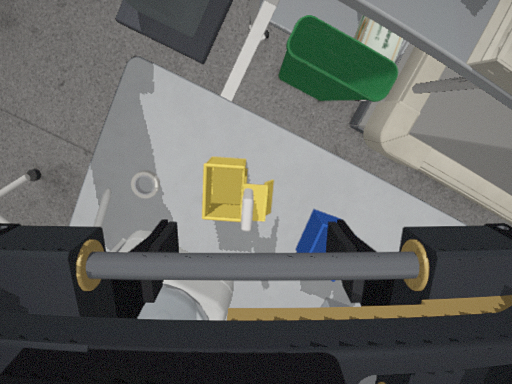

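```bash
python3 - <<'E'
from h import *
im=cv2.imread('pics/w1.png')
cv2.imwrite('pics/w1c.png',cv2.resize(im[140:250,180:330],(750,550),interpolation=cv2.INTER_CUBIC))
E
```

```text
(no output)
```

View pics/w1c.png

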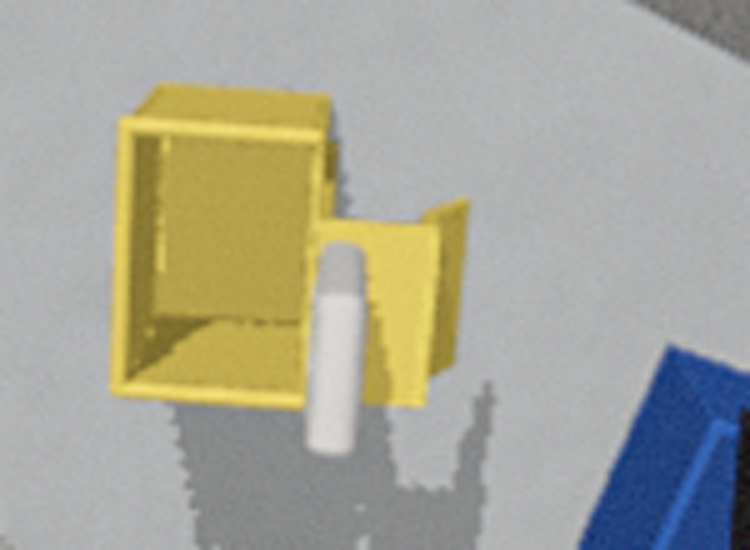

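```bash
python3 - <<'E'
from h import *
p=env.camera_params('wrist')
f=lambda u,v:(180+u/5,140+v/5)
y=lambda l,r:np.degrees(np.arctan2(-(l-r)[0],(l-r)[1]))
# image up = cup +y
l,r=atz(p,*f(340,293),.137),atz(p,*f(330,453),.137); print('tab',l,r,(l+r)/2,np.linalg.norm(l-r),y(l,r))
l,r=atz(p,*f(122,122),.062),atz(p,*f(112,392),.062); print('front',l,r,np.linalg.norm(l-r),y(l,r))
m=(l+r)/2;a=np.radians(y(l,r));print('tab from front',m+54e-3*np.array([np.cos(a),np.sin(a),0]))
l,r=atz(p,*f(438,225),.094),atz(p,*f(427,405),.094); print('crown',np.linalg.norm(l-r),y(l,r))
E
```

```text
tab [ 0.43357801 -0.32604837  0.137     ] [ 0.44606711 -0.35647196  0.137     ] [ 0.43982256 -0.34126016  0.137     ] 0.032887273345600196 22.318504877899027
front [ 0.37752015 -0.33129868  0.062     ] [ 0.40242973 -0.39442039  0.062     ] 0.06785895653589177 21.535562896725065
tab from front [ 0.44020519 -0.34303729  0.062     ]
crown 0.041770305837908084 23.326711047261696
```

```bash
python3 plan.py 0.440 -0.341 0.16 22 0
```

```text
t 1.4833 pos [ 0.4323 -0.3134  0.2499] rot [-179.09    0.31   26.  ] F [-0.5  0.2 -0. ] w 0.0868
[{"grip": 0.0, "dp": [-0.002, 0.01, 0.03], "rotation": [-0.3, 0.1, 1.3]}, {"grip": 0.0, "dp": [-0.001, 0.01, 0.03], "rotation": [-0.3, 0.1, 1.3]}, {"grip": 0.0, "dp": [-0.001, 0.01, 0.03], "rotation": [-0.3, 0.1, 1.3]}]
```

>>> carry_out(plan=[{"grip":0,"dp":[-0.002,0.01,0.03],"rotation":[-0.3,0.1,1.3]},{"grip":0,"dp":[-0.001,0.01,0.03],"rotation":[-0.3,0.1,1.3]},{"grip":0,"dp":[-0.001,0.01,0.03],"rotation":[-0.3,0.1,1.3]},{"grip":0,"dp":[0,0,0],"rotation":[0,0,0]}])

```text
time_s: 1.82
tool_pos: [0.4397, -0.346, 0.1585]
tool_rot: [179.6, 0.1, 21.6]
force: [-0.9, 1.1, -1.6]
grip_width: 0.0871
```

```bash
python3 plan.py 0.440 -0.341 0.102 22 0 .02
```

```text
t 1.8167 pos [ 0.4397 -0.346   0.1585] rot [1.7961e+02 9.0000e-02 2.1570e+01] F [-0.9  1.1 -1.6] w 0.0871
[{"grip": 0.0, "dp": [0.001, -0.002, 0.019], "rotation": [0.1, 0.0, -0.1]}, {"grip": 0.0, "dp": [0.001, -0.002, 0.019], "rotation": [0.1, 0.0, -0.1]}, {"grip": 0.0, "dp": [0.001, -0.002, 0.019], "rotation": [0.1, 0.0, -0.1]}]
```

>>> carry_out(plan=[{"grip":0,"dp":[0.001,-0.002,0.019],"rotation":[0.1,0,-0.1]},{"grip":0,"dp":[0.001,-0.002,0.019],"rotation":[0.1,0,-0.1]},{"grip":0,"dp":[0,-0.001,0.017],"rotation":[0.1,0,-0.1]},{"grip":0,"dp":[0,0,0],"rotation":[0,0,0]}])

```text
time_s: 2.15
tool_pos: [0.4362, -0.3448, 0.1033]
tool_rot: [180.0, 0.2, 21.4]
force: [-1.2, 0.5, -1.0]
grip_width: 0.0869
```

>>> carry_out(plan=[{"grip":0.4,"dp":[0,0,0],"rotation":[0,0,0]},{"grip":0.7,"dp":[0,0,0],"rotation":[0,0,0]},{"grip":1,"dp":[0,0,0],"rotation":[0,0,0]},{"grip":1,"dp":[0,0,0],"rotation":[0,0,0]},{"grip":1,"dp":[0,0,0],"rotation":[0,0,0]},{"grip":1,"dp":[0,0,0],"rotation":[0,0,0]},{"grip":1,"dp":[0,0,0],"rotation":[0,0,0]},{"grip":1,"dp":[0,0,0],"rotation":[0,0,0]}], force=25)

```text
time_s: 2.82
tool_pos: [0.438, -0.3491, 0.1115]
tool_rot: [179.4, 0.1, 21.1]
force: [0.5, 0.7, -0.2]
grip_width: 0.0417
```

```bash
python3 plan.py 0.440 -0.342 0.102 22 1 .005; sleep 0; python3 -c "
from h import *
for i in range(3): o=env.get_obs();print(o['time_s'],o['tool_pos'],o['grip_width']);env.read_camera('top')"
```

```text
t 2.8167 pos [ 0.438  -0.3491  0.1115] rot [1.7944e+02 7.0000e-02 2.1130e+01] F [ 0.5  0.7 -0.2] w 0.0417
[{"grip": 1.0, "dp": [0.001, -0.002, 0.003], "rotation": [0.2, 0.0, -0.3]}, {"grip": 1.0, "dp": [0.001, -0.002, 0.003], "rotation": [0.2, 0.0, -0.3]}, {"grip": 1.0, "dp": [0.001, -0.002, 0.003], "rotation": [0.2, 0.0, -0.3]}]
2.8167 [ 0.43800539 -0.34908298  0.11149593] 0.04168595370560332
2.8667 [ 0.43806959 -0.34908451  0.11151562] 0.03727619605593422
2.9167 [ 0.43795056 -0.34898312  0.1112892 ] 0.033781382551568685
```

>>> carry_out(plan=[{"grip":1,"dp":[0.001,-0.003,0.005],"rotation":[0.2,0,-0.3]},{"grip":1,"dp":[0.001,-0.003,0.004],"rotation":[0.2,0,-0.3]},{"grip":1,"dp":[0,-0.002,0.003],"rotation":[0,0,0]},{"grip":1,"dp":[0,0,0.001],"rotation":[0,0,0]},{"grip":1,"dp":[0,0,0.001],"rotation":[0,0,0]},{"grip":1,"dp":[0,0,0.001],"rotation":[0,0,0]}])

```text
time_s: 3.47
tool_pos: [0.4376, -0.3399, 0.0979]
tool_rot: [179.8, 0.1, 21.9]
force: [-1.1, 1.6, 7.6]
grip_width: 0.0097
```

```bash
python3 plan.py 0.440 -0.342 0.102 22 1 .005
```

```text
t 3.4667 pos [ 0.4376 -0.3399  0.0979] rot [1.7981e+02 1.2000e-01 2.1870e+01] F [-1.1  1.6  7.6] w 0.0097
[{"grip": 1.0, "dp": [0.001, 0.001, -0.002], "rotation": [0.1, 0.1, -0.1]}, {"grip": 1.0, "dp": [0.001, 0.001, -0.002], "rotation": [0.1, 0.1, -0.1]}]
```

>>> carry_out(plan=[{"grip":1,"dp":[0,0,-0.008],"rotation":[0,0,0]},{"grip":1,"dp":[0,0,-0.02],"rotation":[0,0,0]},{"grip":1,"dp":[0,0,-0.025],"rotation":[0,0,0]},{"grip":1,"dp":[0,0,-0.03],"rotation":[0,0,0]},{"grip":1,"dp":[0,0,-0.03],"rotation":[0,0,0]},{"grip":1,"dp":[0,0,-0.025],"rotation":[0,0,0]},{"grip":1,"dp":[0,0,-0.01],"rotation":[0,0,0]},{"grip":1,"dp":[0,0,0],"rotation":[0,0,0]}], force=30)

```text
time_s: 4.13
tool_pos: [0.4344, -0.3358, 0.2481]
tool_rot: [-179.5, 0.4, 22.0]
force: [1.0, -0.8, -1.0]
grip_width: 0.01
```

```bash
python3 plan.py 0.47 -0.06 0.25 4 1 .025; 
```

```text
t 4.1333 pos [ 0.4344 -0.3358  0.2481] rot [-179.54    0.43   22.  ] F [ 1.  -0.8 -1. ] w 0.01
[{"grip": 1.0, "dp": [0.011, -0.02, -0.0], "rotation": [-0.0, 0.0, 1.5]}, {"grip": 1.0, "dp": [0.011, -0.02, -0.0], "rotation": [-0.0, 0.0, 1.5]}, {"grip": 1.0, "dp": [0.01, -0.021, -0.0], "rotation": [-0.0, 0.0, 1.5]}, {"grip": 1.0, "dp": [0.01, -0.021, -0.0], "rotation": [-0.0, 0.0, 1.5]}, {"grip": 1.0, "dp": [0.009, -0.021, -0.0], "rotation": [-0.0, 0.0, 1.5]}, {"grip": 1.0, "dp": [0.009, -0.022, -0.0], "rotation": [-0.0, 0.0, 1.5]}, {"grip": 1.0, "dp": [0.008, -0.022, -0.0], "rotation": [-0.0, 0.0, 1.5]}, {"grip": 1.0, "dp": [0.007, -0.022, -0.0], "rotation": [-0.0, 0.0, 1.5]}]
[{"grip": 1.0, "dp": [0.007, -0.022, -0.0], "rotation": [-0.0, 0.0, 1.5]}, {"grip": 1.0, "dp": [0.006, -0.022, -0.0], "rotation": [-0.0, 0.0, 1.5]}, {"grip": 1.0, "dp": [0.006, -0.022, -0.0], "rotation": [-0.0, 0.0, 1.5]}, {"grip": 1.0, "dp": [0.005, -0.023, -0.0], "rotation": [-0.0, 0.0, 1.5]}]
```

>>> carry_out(plan=[{"grip":1,"dp":[0.011,-0.02,0],"rotation":[0,0,1.5]},{"grip":1,"dp":[0.011,-0.02,0],"rotation":[0,0,1.5]},{"grip":1,"dp":[0.01,-0.021,0],"rotation":[0,0,1.5]},{"grip":1,"dp":[0.01,-0.021,0],"rotation":[0,0,1.5]},{"grip":1,"dp":[0.009,-0.021,0],"rotation":[0,0,1.5]},{"grip":1,"dp":[0.009,-0.022,0],"rotation":[0,0,1.5]},{"grip":1,"dp":[0.008,-0.022,0],"rotation":[0,0,1.5]},{"grip":1,"dp":[0.007,-0.022,0],"rotation":[0,0,1.5]}])

```text
time_s: 4.8
tool_pos: [0.4521, -0.1497, 0.2345]
tool_rot: [-179.1, 1.3, 8.7]
force: [0.5, 0.4, -1.6]
grip_width: 0.0101
```

```bash
python3 plan.py 0.43 0.10 0.25 -14.6 1 .025; 
```

```text
t 4.8 pos [ 0.4521 -0.1497  0.2345] rot [-179.07    1.34    8.72] F [ 0.5  0.4 -1.6] w 0.0101
[{"grip": 1.0, "dp": [0.001, -0.023, -0.001], "rotation": [-0.1, 0.1, 2.1]}, {"grip": 1.0, "dp": [0.001, -0.023, -0.001], "rotation": [-0.1, 0.1, 2.1]}, {"grip": 1.0, "dp": [-0.0, -0.023, -0.001], "rotation": [-0.1, 0.1, 2.1]}, {"grip": 1.0, "dp": [-0.001, -0.023, -0.001], "rotation": [-0.1, 0.1, 2.1]}, {"grip": 1.0, "dp": [-0.002, -0.023, -0.001], "rotation": [-0.1, 0.1, 2.1]}, {"grip": 1.0, "dp": [-0.003, -0.023, -0.001], "rotation": [-0.1, 0.1, 2.1]}, {"grip": 1.0, "dp": [-0.004, -0.023, -0.001], "rotation": [-0.1, 0.1, 2.1]}, {"grip": 1.0, "dp": [-0.004, -0.022, -0.001], "rotation": [-0.1, 0.1, 2.1]}]
[{"grip": 1.0, "dp": [-0.005, -0.022, -0.001], "rotation": [-0.1, 0.1, 2.1]}, {"grip": 1.0, "dp": [-0.006, -0.022, -0.001], "rotation": [-0.1, 0.1, 2.1]}, {"grip": 1.0, "dp": [-0.007, -0.022, -0.001], "rotation": [-0.1, 0.1, 2.1]}]
```

>>> carry_out(plan=[{"grip":1,"dp":[0.003,-0.023,-0.003],"rotation":[-0.1,0.1,2.1]},{"grip":1,"dp":[0.002,-0.023,-0.003],"rotation":[-0.1,0.1,2.1]},{"grip":1,"dp":[0,-0.023,-0.003],"rotation":[-0.1,0.1,2.1]},{"grip":1,"dp":[-0.001,-0.023,-0.003],"rotation":[-0.1,0.1,2.1]},{"grip":1,"dp":[-0.002,-0.023,-0.003],"rotation":[-0.1,0.1,2.1]},{"grip":1,"dp":[-0.003,-0.023,-0.003],"rotation":[-0.1,0.1,2.1]},{"grip":1,"dp":[-0.004,-0.023,-0.003],"rotation":[-0.1,0.1,2.1]},{"grip":1,"dp":[-0.004,-0.022,-0.003],"rotation":[-0.1,0.1,2.1]}])

```text
time_s: 5.47
tool_pos: [0.4307, 0.0441, 0.2451]
tool_rot: [-180.0, 2.0, -8.9]
force: [0.9, 1.0, -1.0]
grip_width: 0.0099
```

```bash
python3 plan.py 0.425 0.215 0.25 -14.6 1 .023; 
```

```text
t 5.4667 pos [0.4307 0.0441 0.2451] rot [-179.98    1.97   -8.92] F [ 0.9  1.  -1. ] w 0.0099
[{"grip": 1.0, "dp": [-0.004, -0.021, -0.0], "rotation": [0.0, 0.2, 0.7]}, {"grip": 1.0, "dp": [-0.004, -0.021, -0.0], "rotation": [0.0, 0.2, 0.7]}, {"grip": 1.0, "dp": [-0.005, -0.021, -0.001], "rotation": [0.0, 0.2, 0.7]}, {"grip": 1.0, "dp": [-0.005, -0.021, -0.001], "rotation": [0.0, 0.2, 0.7]}, {"grip": 1.0, "dp": [-0.005, -0.021, -0.001], "rotation": [0.0, 0.2, 0.7]}, {"grip": 1.0, "dp": [-0.005, -0.021, -0.001], "rotation": [0.0, 0.2, 0.7]}, {"grip": 1.0, "dp": [-0.006, -0.021, -0.001], "rotation": [0.0, 0.2, 0.7]}, {"grip": 1.0, "dp": [-0.006, -0.021, -0.001], "rotation": [0.0, 0.2, 0.7]}]
```

>>> carry_out(plan=[{"grip":1,"dp":[-0.003,-0.021,-0.001],"rotation":[0,0.2,0.7]},{"grip":1,"dp":[-0.004,-0.021,-0.001],"rotation":[0,0.2,0.7]},{"grip":1,"dp":[-0.004,-0.021,-0.001],"rotation":[0,0.2,0.7]},{"grip":1,"dp":[-0.005,-0.021,-0.001],"rotation":[0,0.2,0.7]},{"grip":1,"dp":[-0.005,-0.021,-0.001],"rotation":[0,0.2,0.7]},{"grip":1,"dp":[-0.005,-0.018,-0.001],"rotation":[0,0.2,0.5]},{"grip":1,"dp":[-0.005,-0.015,-0.001],"rotation":[0,0.2,0.3]},{"grip":1,"dp":[0,0,0],"rotation":[0,0.1,0]}])

```text
time_s: 6.13
tool_pos: [0.4173, 0.1956, 0.24]
tool_rot: [179.7, 1.3, -13.2]
force: [0.4, 0.3, -0.8]
grip_width: 0.0101
```

```bash
python3 plan.py 0.430 0.219 0.18 -14.6 1 .015; python3 - <<'E'
from h import *
a=[snap(n,n+'2.png')[1] for n in('top','scene','wrist')]
t,s,w=[x[:,:,::-1] for x in a]
r=lambda i,x,y,w,h,W,H: cv2.resize(i[y:y+h,x:x+w],(W,H),interpolation=cv2.INTER_CUBIC)
cv2.imwrite('pics/c2.png',np.vstack([np.hstack([r(t,80,150,120,90,400,300),r(s,90,180,200,150,400,300)]),r(w,0,0,512,192,800,300)]))
E
```

```text
t 6.1333 pos [0.4173 0.1956 0.24  ] rot [179.69   1.33 -13.18] F [ 0.4  0.3 -0.8] w 0.0101
[{"grip": 1.0, "dp": [0.002, -0.005, 0.012], "rotation": [0.1, 0.3, 0.3]}, {"grip": 1.0, "dp": [0.002, -0.005, 0.012], "rotation": [0.1, 0.3, 0.3]}, {"grip": 1.0, "dp": [0.002, -0.005, 0.012], "rotation": [0.1, 0.3, 0.3]}, {"grip": 1.0, "dp": [0.001, -0.005, 0.012], "rotation": [0.1, 0.3, 0.3]}, {"grip": 1.0, "dp": [0.001, -0.005, 0.012], "rotation": [0.1, 0.3, 0.3]}]
```

View pics/c2.png

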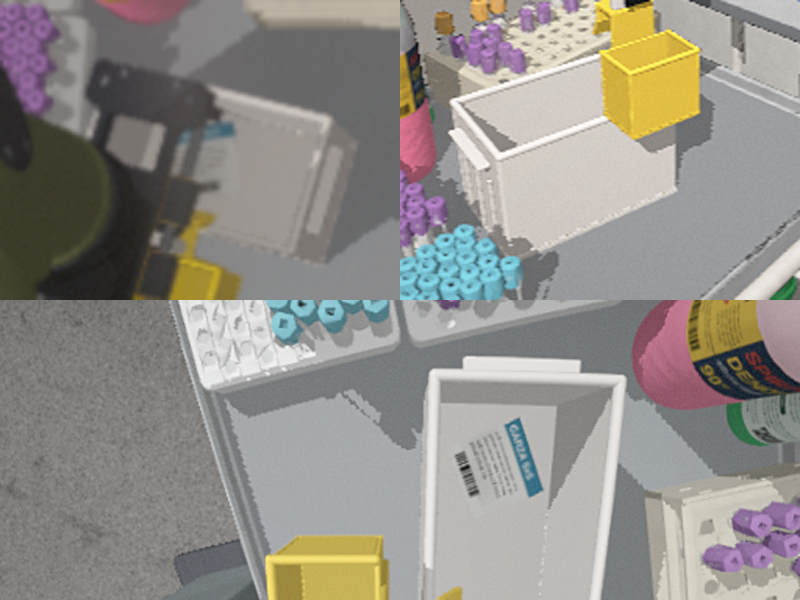

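```bash
python3 - <<'E'
from h import *
p=env.camera_params('wrist')
f=lambda u,v:(u/1.5625,(v-300)/1.5625)
a,b,c=[atz(p,*f(*q),.12) for q in[(434,378),(425,593),(621,380)]]
d=a-b; print(a,b,c,np.degrees(np.arctan2(-d[0],d[1])),np.linalg.norm(c-a))
d=c-a; print('short side dir',np.degrees(np.arctan2(d[1],d[0])))
x=np.array([np.cos(np.radians(-14.6)),np.sin(np.radians(-14.6))])
for q in(a,b): print('along x from (0.4447,.2173):',x@(q[:2]-[.4447,.2173]))
E
```

```text
[0.46652461 0.30182242 0.12      ] [0.43445168 0.18163991 0.12      ] [0.56923611 0.27794576 0.12      ] -14.942216151405066 0.10545021155941885
short side dir -13.086744099070058
along x from (0.4447,.2173): -0.00018563516057691328
along x from (0.4447,.2173): -0.0009285784327860198
```

```bash
python3 plan.py 0.436 0.209 0.20 -14.6 1 .012
```

```text
t 6.2833 pos [0.4186 0.1909 0.2401] rot [179.54   1.29 -13.5 ] F [ 0.  -0.5 -0.8] w 0.01
[{"grip": 1.0, "dp": [0.003, -0.006, 0.01], "rotation": [0.1, 0.3, 0.3]}, {"grip": 1.0, "dp": [0.003, -0.005, 0.01], "rotation": [0.1, 0.3, 0.3]}, {"grip": 1.0, "dp": [0.003, -0.005, 0.01], "rotation": [0.1, 0.3, 0.3]}, {"grip": 1.0, "dp": [0.003, -0.005, 0.01], "rotation": [0.1, 0.3, 0.3]}]
```

>>> carry_out(plan=[{"grip":1,"dp":[0.003,-0.006,0.01],"rotation":[0.1,0.3,0.3]},{"grip":1,"dp":[0.003,-0.005,0.01],"rotation":[0.1,0.3,0.3]},{"grip":1,"dp":[0.003,-0.005,0.01],"rotation":[0.1,0.3,0.3]},{"grip":1,"dp":[0.003,-0.005,0.01],"rotation":[0.1,0.3,0.3]},{"grip":1,"dp":[0,0,0],"rotation":[0,0,0]}])

```text
time_s: 6.7
tool_pos: [0.4374, 0.1988, 0.1958]
tool_rot: [179.6, 0.0, -15.5]
force: [-0.9, -0.5, -1.2]
grip_width: 0.0095
```

```bash
python3 plan.py 0.436 0.209 0.185 -14.6 1 .008
```

```text
t 6.7 pos [0.4374 0.1988 0.1958] rot [ 1.7962e+02  2.0000e-02 -1.5530e+01] F [-0.9 -0.5 -1.2] w 0.0095
[{"grip": 1.0, "dp": [-0.002, -0.005, 0.005], "rotation": [0.2, 0.0, -0.5]}, {"grip": 1.0, "dp": [-0.002, -0.005, 0.005], "rotation": [0.2, 0.0, -0.5]}]
```

>>> carry_out(plan=[{"grip":1,"dp":[-0.002,-0.005,0.006],"rotation":[0.2,0,-0.5]},{"grip":1,"dp":[-0.001,-0.004,0.005],"rotation":[0.2,0,-0.4]},{"grip":1,"dp":[0,0,0],"rotation":[0,0,0]}])

```text
time_s: 6.95
tool_pos: [0.4373, 0.2051, 0.1832]
tool_rot: [179.9, 0.1, -14.8]
force: [-1.0, 0.6, -1.2]
grip_width: 0.0096
```

```bash
python3 plan.py 0.436 0.209 0.16 -14.6 1 .01
```

```text
t 6.95 pos [0.4373 0.2051 0.1832] rot [ 1.7994e+02  1.2000e-01 -1.4830e+01] F [-1.   0.6 -1.2] w 0.0096
[{"grip": 1.0, "dp": [-0.001, -0.001, 0.008], "rotation": [0.0, 0.0, -0.1]}, {"grip": 1.0, "dp": [-0.001, -0.001, 0.008], "rotation": [0.0, 0.0, -0.1]}, {"grip": 1.0, "dp": [-0.001, -0.001, 0.008], "rotation": [0.0, 0.0, -0.1]}]
```

>>> carry_out(plan=[{"grip":1,"dp":[-0.001,-0.001,0.008],"rotation":[0,0,0]},{"grip":1,"dp":[-0.001,-0.001,0.008],"rotation":[0,0,0]},{"grip":1,"dp":[-0.001,-0.001,0.008],"rotation":[0,0,0]}])

```text
time_s: 7.2
tool_pos: [0.4367, 0.2084, 0.1593]
tool_rot: [180.0, -0.1, -14.9]
force: [-0.2, 0.4, -1.0]
grip_width: 0.0095
```

```bash
python3 plan.py 0.436 0.209 0.133 -14.6 1 .01; python3 - <<'E'
from h import *
a=[snap(n,n+'3.png')[1] for n in('top','scene','wrist')]
t,s,w=[x[:,:,::-1] for x in a]
r=lambda i,x,y,w,h,W,H: cv2.resize(i[y:y+h,x:x+w],(W,H),interpolation=cv2.INTER_CUBIC)
cv2.imwrite('pics/c3.png',np.vstack([np.hstack([r(t,110,180,80,60,400,300),r(s,150,180,120,90,400,300)]),r(w,0,0,512,192,800,300)]))
E
```

```text
t 7.2 pos [0.4367 0.2084 0.1593] rot [ 1.7997e+02 -1.2000e-01 -1.4920e+01] F [-0.2  0.4 -1. ] w 0.0095
[{"grip": 1.0, "dp": [-0.0, -0.0, 0.009], "rotation": [0.0, -0.0, -0.1]}, {"grip": 1.0, "dp": [-0.0, -0.0, 0.009], "rotation": [0.0, -0.0, -0.1]}, {"grip": 1.0, "dp": [-0.0, -0.0, 0.009], "rotation": [0.0, -0.0, -0.1]}]
```

View pics/c3.png

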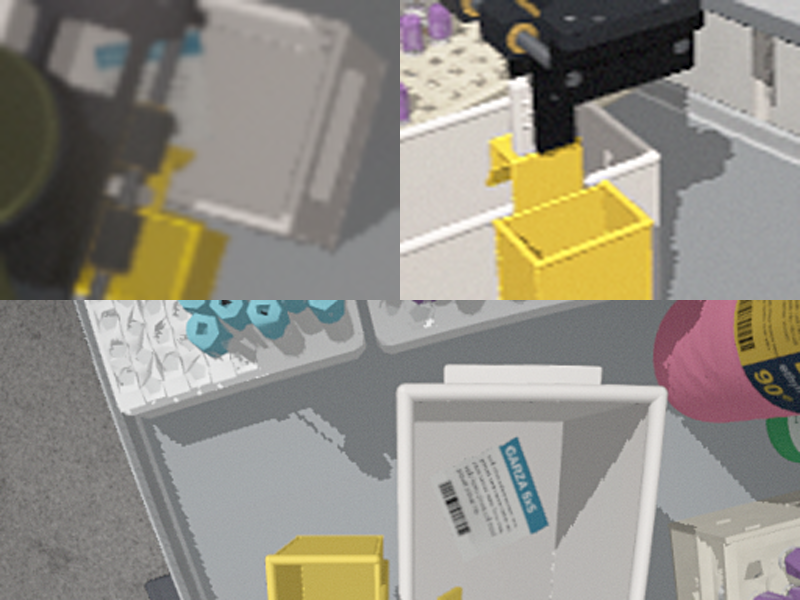

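>>> carry_out(plan=[{"grip":1,"dp":[0,0,0.009],"rotation":[0,0,0]},{"grip":1,"dp":[0,0,0.009],"rotation":[0,0,0]},{"grip":1,"dp":[0,0,0.006],"rotation":[0,0,0]},{"grip":1,"dp":[0,0,0.002],"rotation":[0,0,0]}])

```text
time_s: 7.68
tool_pos: [0.4366, 0.2086, 0.1314]
tool_rot: [180.0, -0.1, -14.9]
force: [0.1, -0.7, -0.1]
grip_width: 0.0099
```

```bash
python3 plan.py 0.436 0.209 0.130 -14.6 1 .01
```

```text
t 7.6833 pos [0.4366 0.2086 0.1314] rot [ 1.7998e+02 -1.1000e-01 -1.4870e+01] F [ 0.1 -0.7 -0.1] w 0.0099
[{"grip": 1.0, "dp": [-0.001, -0.0, 0.001], "rotation": [0.0, -0.1, -0.3]}]
```

>>> carry_out(plan=[{"grip":1,"dp":[0,0,0.002],"rotation":[0,0,0]},{"grip":1,"dp":[0,0,0.001],"rotation":[0,0,0]},{"grip":1,"dp":[0,0,0.001],"rotation":[0,0,0]}])

```text
time_s: 7.93
tool_pos: [0.4363, 0.2086, 0.1277]
tool_rot: [179.9, -0.0, -14.9]
force: [-5.0, -2.6, 15.8]
grip_width: 0.0095
```

>>> carry_out(plan=[{"grip":0.85,"dp":[0,0,0],"rotation":[0,0,0]},{"grip":0.8,"dp":[0,0,0],"rotation":[0,0,0]},{"grip":0.7,"dp":[0,0,0],"rotation":[0,0,0]},{"grip":0.6,"dp":[0,0,0],"rotation":[0,0,0]},{"grip":0.5,"dp":[0,0,0],"rotation":[0,0,0]},{"grip":0.4,"dp":[0,0,0],"rotation":[0,0,0]},{"grip":0.4,"dp":[0,0,0],"rotation":[0,0,0]}])

```text
time_s: 8.52
tool_pos: [0.4375, 0.2093, 0.1289]
tool_rot: [180.0, -0.1, -14.9]
force: [0.2, -0.4, -0.4]
grip_width: 0.0427
```

```bash
python3 plan.py 0.436 0.209 0.130 -14.6 1 .01; python3 - <<'E'
from h import *
a=[snap(n,n+'4.png')[1] for n in('top','scene','wrist')]
t,s,w=[x[:,:,::-1] for x in a]
r=lambda i,x,y,w,h,W,H: cv2.resize(i[y:y+h,x:x+w],(W,H),interpolation=cv2.INTER_CUBIC)
cv2.imwrite('pics/c4.png',np.vstack([np.hstack([r(t,110,180,80,60,400,300),r(s,150,190,120,90,400,300)]),r(w,0,0,512,192,800,300)]))
E
```

```text
t 8.5167 pos [0.4375 0.2093 0.1289] rot [ 1.7997e+02 -1.4000e-01 -1.4870e+01] F [ 0.2 -0.4 -0.4] w 0.0427
[{"grip": 1.0, "dp": [-0.001, 0.001, -0.001], "rotation": [0.0, -0.1, -0.3]}]
```

View pics/c4.png

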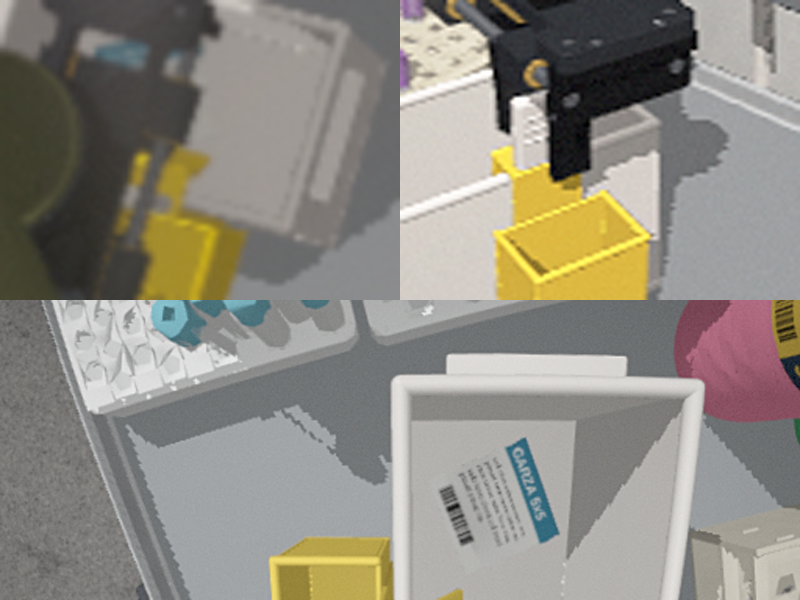

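>>> carry_out(plan=[{"grip":0.2,"dp":[0,0,0],"rotation":[0,0,0]},{"grip":0.1,"dp":[0,0,-0.005],"rotation":[0,0,0]},{"grip":0,"dp":[0,0,-0.01],"rotation":[0,0,0]},{"grip":0,"dp":[0,0,-0.02],"rotation":[0,0,0]},{"grip":0,"dp":[0,0,-0.025],"rotation":[0,0,0]},{"grip":0,"dp":[0,0,-0.025],"rotation":[0,0,0]},{"grip":0,"dp":[0,0,-0.025],"rotation":[0,0,0]},{"grip":0,"dp":[0,0,-0.01],"rotation":[0,0,0]}])

```text
time_s: 9.33
tool_pos: [0.4347, 0.2099, 0.2549]
tool_rot: [179.9, 0.2, -14.6]
force: [1.2, -0.0, 0.6]
grip_width: 0.0859
```

```bash
python3 plan.py 0.47 0.06 0.26 -14.6 0 .025
```

```text
t 9.3333 pos [0.4347 0.2099 0.2549] rot [179.9    0.18 -14.65] F [ 1.2 -0.   0.6] w 0.0859
[{"grip": 0.0, "dp": [0.01, 0.019, -0.001], "rotation": [0.0, 0.0, -0.0]}, {"grip": 0.0, "dp": [0.01, 0.019, -0.001], "rotation": [0.0, 0.0, -0.0]}, {"grip": 0.0, "dp": [0.01, 0.019, -0.001], "rotation": [0.0, 0.0, -0.0]}, {"grip": 0.0, "dp": [0.01, 0.019, -0.001], "rotation": [0.0, 0.0, -0.0]}, {"grip": 0.0, "dp": [0.01, 0.019, -0.001], "rotation": [0.0, 0.0, -0.0]}, {"grip": 0.0, "dp": [0.01, 0.019, -0.001], "rotation": [0.0, 0.0, -0.0]}, {"grip": 0.0, "dp": [0.01, 0.019, -0.001], "rotation": [0.0, 0.0, -0.0]}]
```

>>> carry_out(plan=[{"grip":0,"dp":[0.01,0.019,-0.002],"rotation":[0,0,0]},{"grip":0,"dp":[0.01,0.019,-0.002],"rotation":[0,0,0]},{"grip":0,"dp":[0.01,0.019,-0.002],"rotation":[0,0,0]},{"grip":0,"dp":[0.01,0.019,-0.002],"rotation":[0,0,0]},{"grip":0,"dp":[0.01,0.019,-0.002],"rotation":[0,0,0]},{"grip":0,"dp":[0.01,0.019,-0.002],"rotation":[0,0,0]},{"grip":0,"dp":[0.01,0.019,-0.002],"rotation":[0,0,0]},{"grip":0,"dp":[0,0,0],"rotation":[0,0,0]}])

```text
time_s: 10.0
tool_pos: [0.4715, 0.0617, 0.2764]
tool_rot: [180.0, -0.5, -14.2]
force: [0.1, -1.2, -1.0]
grip_width: 0.0872
```

```bash
python3 - <<'E'
from h import *
a=[snap(n,n+'5.png')[1] for n in('top','scene')]
t,s=[x[:,:,::-1] for x in a]
r=lambda i,x,y,w,h,W,H: cv2.resize(i[y:y+h,x:x+w],(W,H),interpolation=cv2.INTER_CUBIC)
cv2.imwrite('pics/c5.png',np.vstack([np.hstack([r(t,100,170,100,75,400,300),r(s,140,190,120,90,400,300)]),np.hstack([r(t,320,140,100,75,400,300),r(s,275,125,100,75,400,300)])]))
print(env.get_obs()['tool_pos'],env.get_obs()['force'])
E
```

```text
[0.47059362 0.06626731 0.27617778] [-0.93555467  0.61067037  0.83263372]
```

View pics/c5.png

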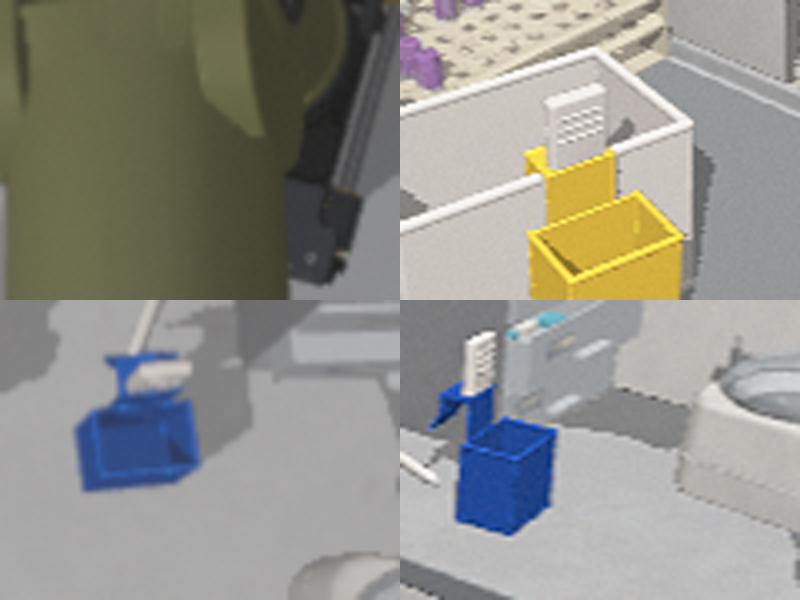

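The scene view shows the yellow cup's crown seated on the front rim, with the cup outside the bin and parallel to the wall. The blue cup stands at the same pixels as before, and the gripper is clear.

```bash
python3 -c "
from cell import env
print(env.sign_off())"
```

```text
the job is handed in; nothing more can be done
None
```

The yellow cup hangs by its hook on the bin's front rim, outside the bin on the robot's side, and the job is handed in at about 10 s of robot time. I pinched it by its tab, carried it over and lowered it until the hook met the rim. I then opened the gripper and backed the arm off.

- **Fit on the rim:** The crown touched down with the TCP at z = 0.128 m, where it was expected, at 16 N. By the tool pose at release, the slot is about 10 mm from the rim's middle along it, and within a couple of mm across.
- **Rim position:** The top and wrist cameras agreed on the rim line to about 1 mm and on the bin's turn to about 0.4° (roughly -14.6°).
- **Last picture:** The scene view shows the cup seated on the rim and, by eye, square to the wall. The blue cup is at its starting pixels and the gripper is well clear.
- **Not measured:** I did not compute the final lean, the clearance under the cup or the stillness. The arm hid the bin from the top camera at the end, so the final check of the yellow cup rests on the scene camera alone.
- **Drift:** The arm crept about 1 mm per hold row while the gripper was closing. I corrected that on the way, before the grasp.

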